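Prop the specimen case open for its photograph

TASK

Prop the wooden specimen case open so that the shell inside can be photographed: open the lid, flip up the orange-tipped brass stay inside as far as it goes, and let the lid down so that it rests on the stay. Let go of everything, leave the shell lying where it is in the case, and do not disturb the other things on the table.

Things in the scene. Friction and masses are not known exactly. Their poses are not given: they have to be found in the camera images.
- case: Wooden box fixed to the table, 240 (its x) x 280 (its y) x 70 mm high, walls 8 mm, floor 8 mm thick, closed by a flat lid. Origin at the centre of its underside; its +x points to the hinge side, its z up. Its place and yaw vary from run to run; the hinge side is towards the robot's right (world -y, within about 0.45 rad), the handle side towards its left. Inside, on its -y half, lies the stay; on its +y half the shell on a white pad.
- lid (a joint): Angle of the lid in rad: 0 = shut, grows as it opens. Stops at 1.85 (leaning back past upright), where it rests by its own weight; anywhere short of upright (1.5) it sinks shut slowly unless held, as the hinge is damped. Resting on the raised stay it reads about 0.73. Lid about 0.4 kg, 240 x 280 x 8 mm.
- lid_hinge (a point): Point on the lid's hinge line, mid-way along it, at the box's top edge, 120 mm from the case's centre on its +x side, 70.5 mm above the table. The hinge line runs along the case's y.
- lid_handle (a point): Centre of the lid's black T handle: a round bar 16 mm thick and 40 mm long, parallel to the hinge line, standing 28 mm out from the lid's free edge on a 12 mm wide neck, so 268 mm from the hinge line and 4 mm above the lid's underside (in the lid's own frame: -268, 0, +4 mm from lid_hinge). It can be pinched by its two ends from above and turns freely between the fingers as the lid swings.
- stay (a joint): Angle of the stay in rad: 0 = lying level in the box, pointing to the hinge side; grows as its orange end swings up and back over towards the handle side. Stops at 1.134 (leaning 25 degrees short of upright, towards the hinge side). Stiff: it stays where it is left; moving it takes about 1 N at its end. The lid's weight presses it against its stop.
- stay_pivot (a point): The stay's pivot, in a brass clevis inside the box: in the case's frame at x -72, y -60, z 52 mm. The pivot axis runs along the case's y.
- stay_grip (a point): Centre of the orange cross bar on the stay's free end: 16 mm thick, 30 mm long along the case's y, 140 mm from the pivot (the stay itself is an 8 mm square brass bar). Lying, its centre is 18 mm below the box's rim. It can be pinched by its two ends from above and turns freely between the fingers. Hidden while the lid is shut.
- shell_center (a point): Centre of the dark spotted shell, 90 x 46 x 42 mm, loose on a pad in the case (top 60 mm above the table). Not to be moved.
- loupe_center (a point): Centre of a loose black loupe, 48 mm across, 50 mm high, a bystander.
- jar_center (a point): Centre of a loose brown pot with a cork, 84 mm across, 120 mm high, a bystander.
- brush_center (a point): Centre of a loose flat brush 190 mm long, a bystander.
- finds_tray_center (a point): Centre of a loose cardboard tray of finds, 160 x 120 x 35 mm, a bystander.

How it is judged:
By the outcome, as a careful person would: the job done as asked, in the order asked, and still so for the second after the job is handed in, with the robot touching nothing.
It also fails if it takes over 72 s, if anything falls off the work surface, if the arm or the gripper's body presses on something with over 40 N, if the wrist force passes 120 N, or if a joint passes its speed limit or range.

ROBOT

A 6-joint arm with a two-finger parallel gripper is mounted at the origin on the work surface. World frame = base frame: x ahead of the robot, y to its left, z up, the work surface at z = 0. Lengths are in m, angles in rad, forces in N, time in s.
With the tool pointing down it reaches from about 0.375 to 0.9 m from the base axis. Payload 3.1 kg.
Tool frame: the origin (TCP) lies between the finger pads; the fingertips stand 17 mm ahead of it and the grasp point (between the pads) lies 2 mm behind it (robot.nose_length is the distance from the TCP to the fingertips, in m); z points along the fingers, y is the line along which they close (so a half turn about z gives the same grasp; the last joint's range is limited). The gripper opens to 87 mm and grips with 3 to 60 N. Pads are 19 mm wide; open, the fingers measure 117 mm over their backs; the gripper's body (75 mm by 190 mm) begins 51 mm behind the grasp point.
Start: joints at [-1.482, 0.527, 1.433, -0, 1.181, -0.178], TCP at [0.165, -0.603, 0.24] pointing down, gripper open.
Joint ranges: [-3.08, 3.08], [-0.75, 2.2], [0.22, 2.44], [-1.43, 4.57], [0, 2.65], [-2.85, 2.85]. Speed limits (rad/s): [2.79, 2.79, 3.14, 3.14, 3.14, 3.14].

INTERFACE

Orientations are given as a unit quaternion [x, y, z, w].
In Python, from rig import robot, cams gives the robot as it stands.
- The arm moves only by the shell command python3 -m pendant 'ROWS' [FORCE]. ROWS is JSON, a list of rows, each an object with "jaw": the opening, from 0 (shut) to 1 (fully open); "linear": the shift along the tool's x, y, z in cm, a list of three; "twist": the turn about the tool's z in degrees. A call has 1 to 12 rows; each row shifts and turns the commanded pose from where the row before left it, along the tool's axes as they then stand; what a row does not reach is not made up. A row lasts 1/12 s, in which the tool goes at most 41.7 mm and 7.16 degrees, less where a joint would pass 70% of its speed; a pose out of reach is approached as far as the arm can. A call is refused whole if a number of a shift passes 4.17 or a number of a turn 7.16, either way. A call with a gripper value outside its range is refused whole. The fingers move at their own pace and stop on an object; FORCE is the grip in N (left out, the last holds). Time passes only in rows, so rows that do not move let the fingers close. It gives the time, the measured TCP pose, the force, the opening and the grip force at its end, in the units of the state.
- robot.get_obs(): the state, without advancing time (a new reading comes with each control period).
- cams.camera(name): name is "scene" or "top" or "wrist"; returns a dict with "color" (384x512x3 uint8, blue, green, red), "depth" (384x512 float32, m along the optical axis (not along the pixel's ray), 0 where there is no reading), "fov_y" (degrees; the focal length in pixels is half the picture's height over the tangent of half this angle, whatever the lens; pixels are square), "cx", "cy" (the principal point, pixels), "view" (4x4, takes a point from world to camera coordinates). Camera axes: x right, y down, z forward; pixel columns grow to the right and rows downward; lengths in m; the calibration is good to about 2 mm. A picture is of the moment at which its call begins.
- robot.hand_in(): hands the job in; it is judged then, once.
The state is a dict: "time": time; "q": joint angles; "joint_velocities": joint speeds; "joint_torque": joint torques, N m; "position": TCP position; "tool_rot": TCP orientation; "ft_force": force on the tool from outside, world axes, zero at the start; "moment": the same for the moment, N m; "grip_width": finger opening in m; "grip_force": force on a finger pad.
Only numpy, scipy, OpenCV 4.12 (cv2) and the standard library are available. Lean on these libraries where they do the work, as an engineer would, in place of code of your own. Each camera call takes 0.05 s, during which the arm holds its last target. There are 200 camera calls.

## Working session

There is one attempt and no reset: what is moved stays moved. The work goes in short steps, Python scripts to look and compute and a shell command to move; the robot and the scene stay as the last step left them, time stands still between calls to the robot, and variables do not carry over. Pictures are saved under pics/ and viewed, at most 10 in all, crops included, and the job is handed in when it is done.

```bash
ls; mkdir -p pics; python3 - <<'E'
from rig import robot,cams
import cv2,numpy as np
o=robot.get_obs();print({k:np.round(v,3) for k,v in o.items()})
a=[]
for n in("scene","top"):
    c=cams.camera(n);np.savez(f"pics/{n}0.npz",**c);a.append(c["color"]);print(n,c["fov_y"],c["cx"],c["cy"],np.round(c["view"],3).tolist(),(c["depth"]>0).mean())
cv2.imwrite("pics/a.png",cv2.resize(np.vstack(a),(400,600),interpolation=cv2.INTER_AREA));cv2.imwrite("pics/top.png",a[1])
E
```

```text
pics
{'time': np.float64(0.0), 'q': array([-1.483,  0.528,  1.434,  0.   ,  1.181, -0.179]), 'joint_velocities': array([-0.   ,  0.002,  0.001,  0.002,  0.001,  0.001]), 'joint_torque': array([-1.0000e-03, -4.4005e+01, -1.7659e+01,  6.3000e-02,  5.8000e-02,
       -0.0000e+00]), 'position': array([ 0.165, -0.602,  0.239]), 'tool_rot': array([ 0.991,  0.133,  0.   , -0.001]), 'ft_force': array([-0.293,  0.11 ,  0.315]), 'moment': array([-0.036, -0.008,  0.009]), 'grip_force': np.float64(0.0), 'grip_width': np.float64(0.087)}
scene 54.264982750324734 256.7879645925633 189.55694064172246 [[-0.71, 0.704, -0.004, 0.396], [0.507, 0.508, -0.696, -0.22], [-0.488, -0.497, -0.718, 1.342], [0.0, 0.0, 0.0, 1.0]] 0.9959767659505209
top 45.917696858119946 260.57421302888395 194.71256999959678 [[0.007, -1.0, 0.009, -0.0], [-0.997, -0.008, -0.079, 0.562], [0.079, -0.008, -0.997, 1.469], [0.0, 0.0, 0.0, 1.0]] 0.9960581461588541
```

View pics/a.png

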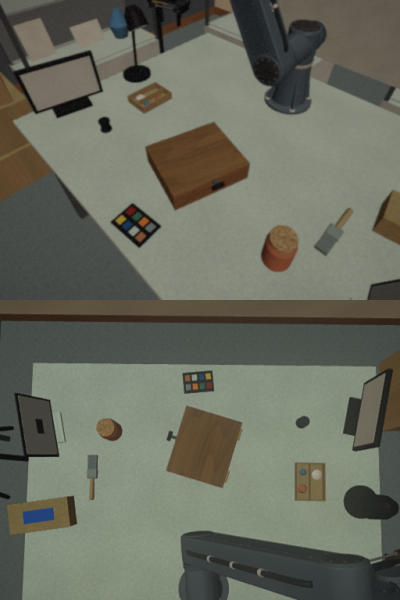

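View pics/top.png

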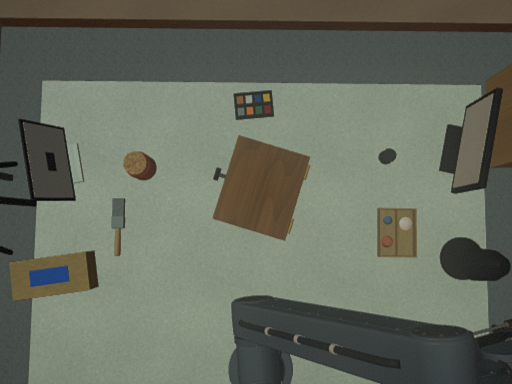

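The top view shows the case centred near (262,187), its T handle at (219,174) on the left, and its hinge side on the right at about (300,200). The loupe is at (387,156), the tray at (397,232), the jar at (140,166) and the brush at (118,225).

```bash
cat > h.py <<'E'
import numpy as np,cv2
from scipy.spatial.transform import Rotation as R
def f_of(c): return c["color"].shape[0]/2/np.tan(np.radians(float(c["fov_y"]))/2)
def ray(c,uv):
    uv=np.atleast_2d(uv).astype(float);f=f_of(c);V=np.linalg.inv(c["view"])
    d=np.c_[(uv[:,0]-c["cx"])/f,(uv[:,1]-c["cy"])/f,np.ones(len(uv))]@V[:3,:3].T
    return V[:3,3],d
def onz(c,uv,z):
    o,d=ray(c,uv);return o+d*((z-o[2])/d[:,2])[:,None]
def cloud(c):
    h,w=c["depth"].shape;v,u=np.mgrid[:h,:w];o,d=ray(c,np.c_[u.ravel(),v.ravel()])
    return (o+d*c["depth"].reshape(-1,1)).reshape(h,w,3)
E
python3 - <<'E'
from h import *
c=dict(np.load("pics/top0.npz"))
P=cloud(c);hsv=cv2.cvtColor(c["color"],cv2.COLOR_BGR2HSV)
z=P[...,2];box=np.zeros(z.shape,bool);box[120:260,195:325]=1
m=(box&(z>.06)&(z<.1)&(hsv[...,1]>90)).astype(np.uint8)
m=cv2.morphologyEx(m,cv2.MORPH_OPEN,np.ones((7,7)))
cn=max(cv2.findContours(m,0,2)[0],key=cv2.contourArea)
print("lid z",np.median(z[m>0]))
w=onz(c,cn[:,0],.0785)[:,:2].astype(np.float32)
r=cv2.minAreaRect(w);print(r,cv2.boxPoints(r))
hm=box&(hsv[...,2]<70)&(np.arange(512)[None]<232);v,u=np.nonzero(hm)
cc=cv2.connectedComponentsWithStats(hm.astype(np.uint8));print(cc[2][1:],cc[3][1:])
print("handle",onz(c,np.array([[219,174]]),.0745))
ctr=np.array(r[0]);bp=cv2.boxPoints(r)
e=[bp[1]-bp[0],bp[2]-bp[1]];x=min(e,key=np.linalg.norm);x=x/np.linalg.norm(x);x*=-np.sign(x[1])
print("x axis",x,"yaw",np.arctan2(x[1],x[0]),"pred handle",ctr-x*.148,"hinge",ctr+x*.12)
E
```

```text
lid z 0.07743844165722669
((0.5806599259376526, -0.0005035251379013062), (0.24441377818584442, 0.27564847469329834), 73.40252685546875) [[ 0.41367018 -0.07824973]
 [ 0.6778338  -0.15698764]
 [ 0.74764967  0.07724268]
 [ 0.48348606  0.15598059]]
[[214 168  11  12  60]] [[217.68333333 173.78333333]]
handle [[0.62312679 0.13742508 0.0745    ]]
x axis [-0.28564623 -0.9583351 ] yaw -1.8604771 pred handle [0.62293557 0.14133008] hinge [ 0.54638238 -0.11550374]
```

```bash
python3 -m pendant '[{"jaw":1,"linear":[0,0,0],"twist":-6.45},{"jaw":1,"linear":[0,0,0],"twist":-6.45},{"jaw":1,"linear":[0,0,0],"twist":-6.45},{"jaw":1,"linear":[0,0,0],"twist":-6.45},{"jaw":1,"linear":[0,0,0],"twist":-6.45},{"jaw":1,"linear":[0,0,0],"twist":-6.45},{"jaw":1,"linear":[0,0,0],"twist":-6.45},{"jaw":1,"linear":[0,0,0],"twist":-6.45},{"jaw":1,"linear":[0,0,0],"twist":-6.45},{"jaw":1,"linear":[3,1,0],"twist":0},{"jaw":1,"linear":[4,1,0],"twist":0},{"jaw":1,"linear":[4,1,0],"twist":0}]' 15
python3 -m pendant '[{"jaw":1,"linear":[4,1,0],"twist":0},{"jaw":1,"linear":[4,1,0],"twist":0},{"jaw":1,"linear":[4,1,0],"twist":0},{"jaw":1,"linear":[4,1,0],"twist":0},{"jaw":1,"linear":[4,1,0],"twist":0},{"jaw":1,"linear":[4,1,0],"twist":0},{"jaw":1,"linear":[4,1,0],"twist":0},{"jaw":1,"linear":[4,1,0],"twist":0},{"jaw":1,"linear":[4,1,0],"twist":0},{"jaw":1,"linear":[4,1,0],"twist":0},{"jaw":1,"linear":[4,1,0],"twist":0},{"jaw":1,"linear":[4,1,0],"twist":0}]'
```

```text
time: 1.1
position: [0.2251, -0.5053, 0.2388]
tool_rot: [0.803, 0.596, 0.0, -0.0]
ft_force: [1.6, -0.2, 0.7]
grip_width: 0.0867
grip_force: 0.0
time: 2.1
position: [0.4781, -0.0786, 0.2394]
tool_rot: [0.802, 0.597, -0.0, -0.0]
ft_force: [0.8, -0.8, 0.6]
grip_width: 0.0869
grip_force: 0.0
```

```bash
python3 -m pendant '[{"jaw":1,"linear":[3.6,1.1,0],"twist":0},{"jaw":1,"linear":[3.6,1.1,0],"twist":0},{"jaw":1,"linear":[3.6,1.1,0],"twist":0},{"jaw":1,"linear":[3.6,1.1,0],"twist":0},{"jaw":1,"linear":[3.6,1.1,0],"twist":0},{"jaw":1,"linear":[3.6,1.1,0],"twist":0},{"jaw":1,"linear":[3.6,1.0,0],"twist":0},{"jaw":1,"linear":[0,0,0],"twist":0},{"jaw":1,"linear":[0,0,0],"twist":0}]'
python3 - <<'E'
from rig import robot,cams
from h import *
c=cams.camera("wrist");np.savez("pics/w1.npz",**c);cv2.imwrite("pics/w1.png",c["color"])
o=robot.get_obs();print(o["position"],o["tool_rot"],R.from_quat(o["tool_rot"]).as_matrix()[:,1])
print(np.round(c["view"],3).tolist())
E
```

```text
time: 2.85
position: [0.6229, 0.1408, 0.2386]
tool_rot: [0.801, 0.599, -0.001, -0.0]
ft_force: [0.5, -0.2, -0.0]
grip_width: 0.0872
grip_force: 0.0
[0.62206015 0.1394503  0.23860984] [ 8.01598769e-01  5.97861326e-01 -1.05235588e-03 -3.74839699e-04] [ 0.95848902 -0.28512339 -0.00185927]
[[0.959, -0.282, -0.001, -0.557], [-0.271, -0.923, 0.272, 0.267], [-0.078, -0.261, -0.962, 0.474], [0.0, 0.0, 0.0, 1.0]]
```

View pics/w1.png

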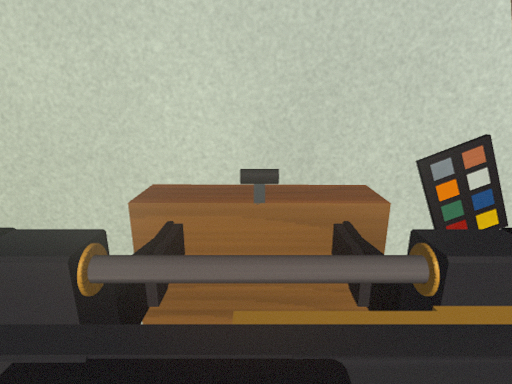

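The wrist view shows the T bar spanning about (240–279, 169–184), centred at (259.5,176). It is level with the image rows, so the twist is right.

```bash
python3 - <<'E'
from rig import robot
from h import *
c=dict(np.load("pics/w1.npz"));o=robot.get_obs()
h=onz(c,[[259.5,176],[240,176],[279,176]],.0745);print(h)
T=R.from_quat(o["tool_rot"]).as_matrix()
g=np.array(o["position"])-T[:,2]*.002
print("tool delta cm",(T.T@(h[0]-g))*100)
E
```

```text
[[0.62544938 0.14522172 0.0745    ]
 [0.6058754  0.15097586 0.0745    ]
 [0.64502055 0.13946841 0.0745    ]]
tool delta cm [ 0.67015168  0.19081014 16.60983952]
```

```bash
python3 -m pendant '[{"jaw":1,"linear":[0.5,0.2,0],"twist":0},{"jaw":1,"linear":[0,0,3],"twist":0},{"jaw":1,"linear":[0,0,3],"twist":0},{"jaw":1,"linear":[0,0,3],"twist":0},{"jaw":1,"linear":[0,0,3],"twist":0},{"jaw":1,"linear":[0,0,2.6],"twist":0},{"jaw":1,"linear":[0,0,2],"twist":0},{"jaw":0.3,"linear":[0,0,0],"twist":0},{"jaw":0.3,"linear":[0,0,0],"twist":0},{"jaw":0.3,"linear":[0,0,0],"twist":0},{"jaw":0.3,"linear":[0,0,0],"twist":0},{"jaw":0.3,"linear":[0,0,0],"twist":0}]' 15
python3 -m pendant '[{"jaw":0.3,"linear":[0,0,0],"twist":0},{"jaw":0.3,"linear":[0,0,0],"twist":0},{"jaw":0.3,"linear":[0,0,0],"twist":0}]'
```

```text
time: 3.9
position: [0.6274, 0.143, 0.0756]
tool_rot: [0.802, 0.597, 0.002, 0.001]
ft_force: [0.1, 0.1, -0.4]
grip_width: 0.0615
grip_force: 0.0
time: 4.15
position: [0.6258, 0.1434, 0.0742]
tool_rot: [0.802, 0.597, -0.0, -0.0]
ft_force: [-6.9, 3.4, 4.7]
grip_width: 0.0414
grip_force: 3.8
```

```bash
python3 -m pendant '[{"jaw":0.3,"linear":[0,0,0],"twist":0},{"jaw":0.3,"linear":[0,0,0],"twist":0}]' 20; python3 - <<'E'
import numpy as np
t=np.arange(0,1.81,.15)+.015
d=np.diff(np.c_[26.8*np.cos(t),-26.8*np.sin(t)],axis=0)/3
for a,r in zip(t,d):print(round(a-.015,2),np.round(r,2))
E
```

```text
time: 4.32
position: [0.6249, 0.1437, 0.074]
tool_rot: [0.802, 0.597, -0.001, -0.001]
ft_force: [-4.0, 1.9, 5.0]
grip_width: 0.0398
grip_force: 20.0
0.0 [-0.12 -1.33]
0.15 [-0.32 -1.3 ]
0.3 [-0.51 -1.24]
0.45 [-0.69 -1.15]
0.6 [-0.85 -1.03]
0.75 [-1.   -0.89]
0.9 [-1.12 -0.73]
1.05 [-1.22 -0.56]
1.2 [-1.29 -0.37]
1.35 [-1.33 -0.17]
1.5 [-1.34  0.03]
1.65 [-1.32  0.23]
```

```bash
python3 -m pendant '[{"jaw":0.3,"linear":[-0.12,0,-1.33],"twist":0},{"jaw":0.3,"linear":[-0.12,0,-1.33],"twist":0},{"jaw":0.3,"linear":[-0.12,0,-1.33],"twist":0},{"jaw":0.3,"linear":[-0.32,0,-1.3],"twist":0},{"jaw":0.3,"linear":[-0.32,0,-1.3],"twist":0},{"jaw":0.3,"linear":[-0.32,0,-1.3],"twist":0},{"jaw":0.3,"linear":[-0.51,0,-1.24],"twist":0},{"jaw":0.3,"linear":[-0.51,0,-1.24],"twist":0},{"jaw":0.3,"linear":[-0.51,0,-1.24],"twist":0},{"jaw":0.3,"linear":[0,0,0],"twist":0}]'
```

```text
time: 5.15
position: [0.6163, 0.1147, 0.1925]
tool_rot: [0.802, 0.597, -0.001, -0.0]
ft_force: [-3.7, 3.1, -1.6]
grip_width: 0.0399
grip_force: 20.0
```

```bash
python3 -m pendant '[{"jaw":0.3,"linear":[-0.69,0,-1.15],"twist":0},{"jaw":0.3,"linear":[-0.69,0,-1.15],"twist":0},{"jaw":0.3,"linear":[-0.69,0,-1.15],"twist":0},{"jaw":0.3,"linear":[-0.85,0,-1.03],"twist":0},{"jaw":0.3,"linear":[-0.85,0,-1.03],"twist":0},{"jaw":0.3,"linear":[-0.85,0,-1.03],"twist":0},{"jaw":0.3,"linear":[-1,0,-0.89],"twist":0},{"jaw":0.3,"linear":[-1,0,-0.89],"twist":0},{"jaw":0.3,"linear":[-1,0,-0.89],"twist":0},{"jaw":0.3,"linear":[-1.12,0,-0.73],"twist":0},{"jaw":0.3,"linear":[-1.12,0,-0.73],"twist":0},{"jaw":0.3,"linear":[-1.12,0,-0.73],"twist":0}]'
python3 -m pendant '[{"jaw":0.3,"linear":[-1.22,0,-0.56],"twist":0},{"jaw":0.3,"linear":[-1.22,0,-0.56],"twist":0},{"jaw":0.3,"linear":[-1.22,0,-0.56],"twist":0},{"jaw":0.3,"linear":[-1.29,0,-0.37],"twist":0},{"jaw":0.3,"linear":[-1.29,0,-0.37],"twist":0},{"jaw":0.3,"linear":[-1.29,0,-0.37],"twist":0},{"jaw":0.3,"linear":[0,0,0],"twist":0}]'
```

```text
time: 6.15
position: [0.5851, 0.0098, 0.3049]
tool_rot: [0.802, 0.597, -0.001, -0.0]
ft_force: [-3.5, 0.9, -3.2]
grip_width: 0.0396
grip_force: 20.0
time: 6.73
position: [0.563, -0.0643, 0.3332]
tool_rot: [0.803, 0.596, -0.001, 0.0]
ft_force: [-5.5, 3.1, 1.3]
grip_width: 0.0398
grip_force: 20.0
```

```bash
python3 -m pendant '[{"jaw":0.3,"linear":[-1.33,0,-0.17],"twist":0},{"jaw":0.3,"linear":[-1.33,0,-0.17],"twist":0},{"jaw":0.3,"linear":[-1.33,0,-0.17],"twist":0},{"jaw":0.3,"linear":[-1.34,0,0.03],"twist":0},{"jaw":0.3,"linear":[-1.34,0,0.03],"twist":0},{"jaw":0.3,"linear":[-1.34,0,0.03],"twist":0},{"jaw":0.3,"linear":[-1.32,0,0.23],"twist":0},{"jaw":0.3,"linear":[-1.32,0,0.23],"twist":0},{"jaw":0.3,"linear":[-1.32,0,0.23],"twist":0},{"jaw":0.3,"linear":[0,0,0],"twist":0},{"jaw":0.3,"linear":[0,0,0],"twist":0}]'
```

```text
time: 7.65
position: [0.5289, -0.1786, 0.3298]
tool_rot: [0.803, 0.596, -0.002, 0.001]
ft_force: [-5.8, 1.3, 1.9]
grip_width: 0.0397
grip_force: 20.0
```

```bash
python3 -m pendant '[{"jaw":1,"linear":[0,0,0],"twist":0},{"jaw":1,"linear":[0,0,0],"twist":0},{"jaw":1,"linear":[0,0,0],"twist":0},{"jaw":1,"linear":[0,0,0],"twist":0},{"jaw":1,"linear":[0,0,-2],"twist":0},{"jaw":1,"linear":[0,0,-3],"twist":0},{"jaw":1,"linear":[0,0,-3],"twist":0},{"jaw":1,"linear":[1,-1,0],"twist":0},{"jaw":1,"linear":[3,-1.5,0],"twist":0},{"jaw":1,"linear":[3,-1.5,0],"twist":0},{"jaw":1,"linear":[3,-1.5,0],"twist":0},{"jaw":1,"linear":[2,-0.6,0],"twist":0}]'
python3 -m pendant '[{"jaw":0.7,"linear":[0,0,3],"twist":0},{"jaw":0.7,"linear":[0,0,3],"twist":0},{"jaw":0.7,"linear":[0,0,3],"twist":0},{"jaw":0.7,"linear":[0,0,3],"twist":0},{"jaw":0.7,"linear":[0,0,3],"twist":0},{"jaw":0.7,"linear":[0,0,0],"twist":0},{"jaw":0.7,"linear":[0,0,0],"twist":0}]'
python3 - <<'E'
from rig import robot,cams
from h import *
a=[]
for n in("wrist","scene"):
    c=cams.camera(n);np.savez(f"pics/{n}2.npz",**c);a.append(c["color"])
cv2.imwrite("pics/w2.png",cv2.resize(np.vstack(a),(400,600),interpolation=cv2.INTER_AREA))
c=dict(np.load("pics/wrist2.npz"));o=robot.get_obs();hsv=cv2.cvtColor(c["color"],cv2.COLOR_BGR2HSV)
m=((hsv[...,0]>4)&(hsv[...,0]<16)&(hsv[...,1]>190)&(hsv[...,2]>120)).astype(np.uint8)
cc=cv2.connectedComponentsWithStats(m)
for s,k in zip(cc[2][1:],cc[3][1:]):
    if s[4]>60:print(s,k,onz(c,[k],.052),cloud(c)[int(k[1]),int(k[0])])
print(o["position"],o["ft_force"])
E
```

```text
time: 8.65
position: [0.5053, -0.0409, 0.4091]
tool_rot: [0.802, 0.598, 0.0, -0.0]
ft_force: [-0.2, -0.5, -0.4]
grip_width: 0.0869
grip_force: 0.0
time: 9.23
position: [0.506, -0.0433, 0.258]
tool_rot: [0.802, 0.597, -0.001, -0.001]
ft_force: [-0.0, 0.2, 0.9]
grip_width: 0.0619
grip_force: 0.0
[247 175  25   5 100] [259.   177.46] [[ 0.50459594 -0.04945863  0.052     ]] [ 0.50516582 -0.04752092  0.05828645]
[ 0.50796888 -0.04404365  0.26051478] [ 0.06860997 -0.51512805  0.49982655]
```

View pics/w2.png

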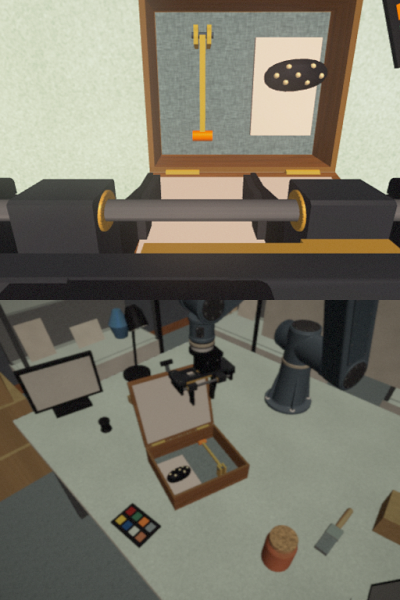

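The scene view shows the lid leaning back. In the wrist crop the orange bar is at (202,135) and the shell at (296,75), well clear of the fingers.

```bash
python3 -m pendant '[{"jaw":0.7,"linear":[-0.4,-0.2,0],"twist":0},{"jaw":0.7,"linear":[0,0,4],"twist":0},{"jaw":0.7,"linear":[0,0,4],"twist":0},{"jaw":0.7,"linear":[0,0,4],"twist":0},{"jaw":0.7,"linear":[0,0,4],"twist":0},{"jaw":0.7,"linear":[0,0,2.6],"twist":0},{"jaw":0.7,"linear":[0,0,2.1],"twist":0},{"jaw":0.7,"linear":[0,0,0],"twist":0},{"jaw":0.2,"linear":[0,0,0],"twist":0},{"jaw":0.2,"linear":[0,0,0],"twist":0},{"jaw":0.2,"linear":[0,0,0],"twist":0},{"jaw":0.2,"linear":[0,0,0],"twist":0}]' 15
python3 -m pendant '[{"jaw":0.2,"linear":[0,0,0],"twist":0},{"jaw":0.2,"linear":[0,0,0],"twist":0},{"jaw":0.2,"linear":[0,0,0],"twist":0},{"jaw":0.2,"linear":[0,0,0],"twist":0}]'
python3 - <<'E'
import numpy as np
t=np.linspace(0,1.11,7)
print(np.round(np.diff(np.c_[14*np.cos(t),-14*np.sin(t)],axis=0)*[-1,1]/3,2))
E
```

```text
time: 10.33
position: [0.5048, -0.0473, 0.0537]
tool_rot: [0.802, 0.597, 0.001, 0.002]
ft_force: [-0.3, 0.3, 1.0]
grip_width: 0.042
grip_force: 0.0
time: 10.67
position: [0.5052, -0.0475, 0.0529]
tool_rot: [0.802, 0.597, 0.001, 0.002]
ft_force: [2.5, 0.0, 6.7]
grip_width: 0.0296
grip_force: 15.0
[[ 0.08 -0.86]
 [ 0.24 -0.83]
 [ 0.38 -0.77]
 [ 0.52 -0.69]
 [ 0.64 -0.58]
 [ 0.73 -0.45]]
```

```bash
python3 -m pendant '[{"jaw":0.2,"linear":[0.08,0,-0.86],"twist":0},{"jaw":0.2,"linear":[0.08,0,-0.86],"twist":0},{"jaw":0.2,"linear":[0.08,0,-0.86],"twist":0},{"jaw":0.2,"linear":[0.24,0,-0.83],"twist":0},{"jaw":0.2,"linear":[0.24,0,-0.83],"twist":0},{"jaw":0.2,"linear":[0.24,0,-0.83],"twist":0},{"jaw":0.2,"linear":[0.38,0,-0.77],"twist":0},{"jaw":0.2,"linear":[0.38,0,-0.77],"twist":0},{"jaw":0.2,"linear":[0.38,0,-0.77],"twist":0}]'
python3 -m pendant '[{"jaw":0.2,"linear":[0.52,0,-0.69],"twist":0},{"jaw":0.2,"linear":[0.52,0,-0.69],"twist":0},{"jaw":0.2,"linear":[0.52,0,-0.69],"twist":0},{"jaw":0.2,"linear":[0.64,0,-0.58],"twist":0},{"jaw":0.2,"linear":[0.64,0,-0.58],"twist":0},{"jaw":0.2,"linear":[0.64,0,-0.58],"twist":0},{"jaw":0.2,"linear":[0.73,0,-0.45],"twist":0},{"jaw":0.2,"linear":[0.73,0,-0.45],"twist":0},{"jaw":0.2,"linear":[0.73,0,-0.45],"twist":0},{"jaw":0.2,"linear":[0,0,0],"twist":0},{"jaw":0.2,"linear":[0,0,0],"twist":0}]'
```

```text
time: 11.42
position: [0.5111, -0.027, 0.1271]
tool_rot: [0.802, 0.597, 0.001, 0.002]
ft_force: [6.4, -0.3, -2.8]
grip_width: 0.0301
grip_force: 15.0
time: 12.33
position: [0.5272, 0.0271, 0.179]
tool_rot: [0.802, 0.598, 0.001, 0.002]
ft_force: [4.5, -3.6, 4.0]
grip_width: 0.0301
grip_force: 15.0
```

```bash
python3 -m pendant '[{"jaw":0.2,"linear":[0.3,0,-0.13],"twist":0},{"jaw":0.2,"linear":[0.3,0,-0.13],"twist":0},{"jaw":0.2,"linear":[0.2,0,-0.1],"twist":0},{"jaw":0.2,"linear":[0,0,0],"twist":0}]'
```

```text
time: 12.67
position: [0.5292, 0.0338, 0.1822]
tool_rot: [0.802, 0.598, 0.0, 0.002]
ft_force: [3.3, -4.9, 4.5]
grip_width: 0.0294
grip_force: 15.0
```

```bash
python3 -m pendant '[{"jaw":0.7,"linear":[0,0,0],"twist":0},{"jaw":0.7,"linear":[0,0,0],"twist":0},{"jaw":0.7,"linear":[0,0,0],"twist":0},{"jaw":0.7,"linear":[0,0,-1.5],"twist":0},{"jaw":0.7,"linear":[0,0,-3],"twist":0},{"jaw":0.7,"linear":[0,0,-3],"twist":0},{"jaw":1,"linear":[0,0,-4],"twist":0},{"jaw":1,"linear":[0,0,-4],"twist":0},{"jaw":1,"linear":[0,0,-4],"twist":0},{"jaw":1,"linear":[0,0,-3.3],"twist":0},{"jaw":1,"linear":[0,0,0],"twist":0},{"jaw":1,"linear":[0,0,0],"twist":0}]'
python3 - <<'E'
from rig import robot,cams
from h import *
a=[]
for n in("wrist","scene"):
    c=cams.camera(n);np.savez(f"pics/{n}3.npz",**c);a.append(c["color"])
a=[a[0],cv2.resize(a[1][60:276,100:388],(512,384))]
cv2.imwrite("pics/w3.png",cv2.resize(np.vstack(a),(400,600),interpolation=cv2.INTER_AREA))
for n in("wrist","scene"):
    c=dict(np.load(f"pics/{n}3.npz"));hsv=cv2.cvtColor(c["color"],cv2.COLOR_BGR2HSV)
    m=((hsv[...,0]>4)&(hsv[...,0]<16)&(hsv[...,1]>190)&(hsv[...,2]>110)).astype(np.uint8)
    cc=cv2.connectedComponentsWithStats(m)
    for s,k in zip(cc[2][1:],cc[3][1:]):
        if s[4]>30:print(n,s,k,onz(c,[k],.179),cloud(c)[int(k[1]),int(k[0])])
E
```

```text
time: 13.67
position: [0.5273, 0.0357, 0.4102]
tool_rot: [0.802, 0.597, 0.001, 0.0]
ft_force: [-0.9, 0.1, -0.8]
grip_width: 0.0854
grip_force: 0.0
wrist [249 164  23   3  58] [260.37931034 164.87931034] [[0.53143567 0.03894323 0.179     ]] [0.53121024 0.03981788 0.17712489]
wrist [249 170  23   6 102] [259.67647059 173.20588235] [[0.52754434 0.02890657 0.179     ]] [0.52716105 0.03074124 0.18535843]
```

View pics/w3.png

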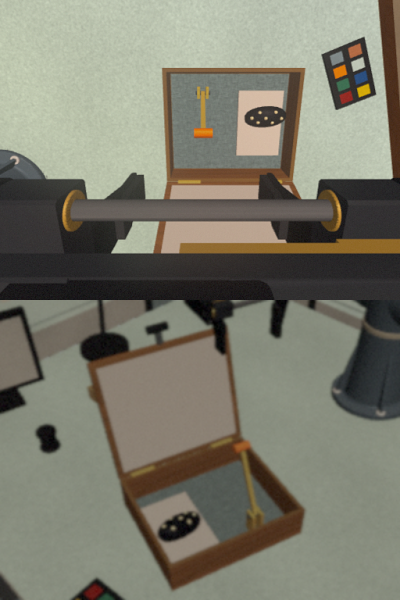

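The orange bar now stands at about (0.5295, 0.034, 0.179), which is the stay's stop. The lid is still back, with its handle in the scene crop at (157,328).

```bash
python3 - <<'E'
from h import *
c=dict(np.load("pics/scene3.npz"));P=cloud(c);g=c["color"].max(2)
m=np.zeros(g.shape,bool);m[70:98,200:228]=1
m&=(g<70)&(P[...,2]>.28)&(P[...,2]<.36)
p=P[m];print(m.sum(),p.mean(0),p.min(0),p.max(0))
print(np.argwhere(m).mean(0)[::-1],onz(c,[np.argwhere(m).mean(0)[::-1]],.327))
E
python3 -m pendant '[{"jaw":1,"linear":[-3.1,0.9,0],"twist":0},{"jaw":1,"linear":[-3.1,0.9,0],"twist":0},{"jaw":1,"linear":[-3.1,0.9,0],"twist":0},{"jaw":1,"linear":[-3.1,0.9,0],"twist":0},{"jaw":1,"linear":[-3.1,0.9,0],"twist":0},{"jaw":1,"linear":[-3.1,0.9,0],"twist":0},{"jaw":1,"linear":[-3.0,0.8,0],"twist":0},{"jaw":1,"linear":[0,0,0],"twist":0},{"jaw":1,"linear":[0,0,0],"twist":0}]'
```

```text
117 [ 0.52973008 -0.18280479  0.32524117] [ 0.51048139 -0.19403981  0.30086794] [ 0.54792467 -0.17618094  0.33697519]
[212.94871795  81.73504274] [[ 0.53157409 -0.18043263  0.327     ]]
time: 14.52
position: [0.5242, -0.1902, 0.4058]
tool_rot: [0.803, 0.596, -0.001, -0.003]
ft_force: [-0.9, 0.3, -0.0]
grip_width: 0.0871
grip_force: 0.0
```

```bash
python3 -m pendant '[{"jaw":1,"linear":[0.2,0,2],"twist":0},{"jaw":1,"linear":[0,0,2],"twist":0},{"jaw":1,"linear":[0,0,2],"twist":0},{"jaw":1,"linear":[0,0,1.2],"twist":0},{"jaw":1,"linear":[0,0,0.9],"twist":0},{"jaw":1,"linear":[0,0,0],"twist":0},{"jaw":0.3,"linear":[0,0,0],"twist":0},{"jaw":0.3,"linear":[0,0,0],"twist":0},{"jaw":0.3,"linear":[0,0,0],"twist":0},{"jaw":0.3,"linear":[0,0,0],"twist":0},{"jaw":0.3,"linear":[0,0,0],"twist":0},{"jaw":0.3,"linear":[0,0,0],"twist":0}]' 20
python3 -m pendant '[{"jaw":0.3,"linear":[0,0,0],"twist":0},{"jaw":0.3,"linear":[0,0,0],"twist":0},{"jaw":0.3,"linear":[0,0,0],"twist":0}]'
python3 - <<'E'
import numpy as np
t=np.linspace(1.85,.73,9)+.015
print(np.round(np.diff(np.c_[26.8*np.cos(t),-26.8*np.sin(t)],axis=0)/3,2))
E
```

```text
time: 15.52
position: [0.5262, -0.1877, 0.3284]
tool_rot: [0.802, 0.597, 0.0, 0.0]
ft_force: [0.6, -0.1, -0.2]
grip_width: 0.0548
grip_force: 0.0
time: 15.77
position: [0.5261, -0.1877, 0.328]
tool_rot: [0.802, 0.597, 0.0, 0.0]
ft_force: [0.6, 0.5, 0.6]
grip_width: 0.0401
grip_force: 20.0
[[ 1.22 -0.28]
 [ 1.25 -0.11]
 [ 1.25  0.07]
 [ 1.23  0.24]
 [ 1.18  0.41]
 [ 1.11  0.57]
 [ 1.02  0.72]
 [ 0.91  0.86]]
```

```bash
python3 -m pendant '[{"jaw":0.3,"linear":[1.22,0,-0.28],"twist":0},{"jaw":0.3,"linear":[1.22,0,-0.28],"twist":0},{"jaw":0.3,"linear":[1.22,0,-0.28],"twist":0},{"jaw":0.3,"linear":[1.25,0,-0.11],"twist":0},{"jaw":0.3,"linear":[1.25,0,-0.11],"twist":0},{"jaw":0.3,"linear":[1.25,0,-0.11],"twist":0},{"jaw":0.3,"linear":[1.25,0,0.07],"twist":0},{"jaw":0.3,"linear":[1.25,0,0.07],"twist":0},{"jaw":0.3,"linear":[1.25,0,0.07],"twist":0}]'
python3 -m pendant '[{"jaw":0.3,"linear":[1.23,0,0.24],"twist":0},{"jaw":0.3,"linear":[1.23,0,0.24],"twist":0},{"jaw":0.3,"linear":[1.23,0,0.24],"twist":0},{"jaw":0.3,"linear":[1.18,0,0.41],"twist":0},{"jaw":0.3,"linear":[1.18,0,0.41],"twist":0},{"jaw":0.3,"linear":[1.18,0,0.41],"twist":0},{"jaw":0.3,"linear":[1.11,0,0.57],"twist":0},{"jaw":0.3,"linear":[1.11,0,0.57],"twist":0},{"jaw":0.3,"linear":[1.11,0,0.57],"twist":0}]'
python3 -m pendant '[{"jaw":0.3,"linear":[1.02,0,0.72],"twist":0},{"jaw":0.3,"linear":[1.02,0,0.72],"twist":0},{"jaw":0.3,"linear":[1.02,0,0.72],"twist":0},{"jaw":0.3,"linear":[0.6,0,0.55],"twist":0},{"jaw":0.3,"linear":[0.6,0,0.55],"twist":0},{"jaw":0.3,"linear":[0,0,0],"twist":0},{"jaw":0.3,"linear":[0,0,0],"twist":0}]'
```

```text
time: 16.52
position: [0.5584, -0.0792, 0.3371]
tool_rot: [0.802, 0.597, 0.0, -0.0]
ft_force: [0.7, -1.7, -4.2]
grip_width: 0.0398
grip_force: 20.0
time: 17.27
position: [0.5884, 0.0214, 0.2999]
tool_rot: [0.802, 0.597, -0.0, -0.0]
ft_force: [-0.4, -0.8, -2.6]
grip_width: 0.0397
grip_force: 20.0
time: 17.85
position: [0.6005, 0.0618, 0.2679]
tool_rot: [0.802, 0.597, -0.0, -0.0]
ft_force: [-0.2, 1.0, 1.7]
grip_width: 0.04
grip_force: 20.0
```

```bash
python3 -m pendant '[{"jaw":0.3,"linear":[0.4,0,0.38],"twist":0},{"jaw":0.3,"linear":[0.4,0,0.38],"twist":0},{"jaw":0.3,"linear":[0.4,0,0.38],"twist":0},{"jaw":0.3,"linear":[0,0,0],"twist":0},{"jaw":0.3,"linear":[0,0,0],"twist":0}]'
```

```text
time: 18.27
position: [0.6038, 0.0729, 0.2565]
tool_rot: [0.802, 0.597, -0.0, -0.0]
ft_force: [-1.1, 2.2, -0.5]
grip_width: 0.0398
grip_force: 20.0
```

```bash
python3 -m pendant '[{"jaw":0.3,"linear":[0.2,0,0.22],"twist":0},{"jaw":0.3,"linear":[0.2,0,0.22],"twist":0},{"jaw":0.3,"linear":[0,0,0],"twist":0},{"jaw":0.3,"linear":[0,0,0],"twist":0}]'
```

```text
time: 18.6
position: [0.6047, 0.076, 0.253]
tool_rot: [0.802, 0.597, -0.001, 0.0]
ft_force: [-2.9, -0.4, 4.9]
grip_width: 0.04
grip_force: 20.0
```

```bash
python3 -m pendant '[{"jaw":1,"linear":[0,0,0],"twist":0},{"jaw":1,"linear":[0,0,0],"twist":0},{"jaw":1,"linear":[0,0,0],"twist":0},{"jaw":1,"linear":[0,0,0],"twist":0},{"jaw":1,"linear":[0,0,-2],"twist":0},{"jaw":1,"linear":[0,0,-3],"twist":0},{"jaw":1,"linear":[0,0,-4],"twist":0},{"jaw":1,"linear":[0,0,-4],"twist":0},{"jaw":1,"linear":[-3,-3,0],"twist":0},{"jaw":1,"linear":[-3,-3,0],"twist":0},{"jaw":1,"linear":[-3,-3,0],"twist":0},{"jaw":1,"linear":[0,0,0],"twist":0}]'
python3 - <<'E'
from rig import robot,cams
from h import *
a=[]
for n in("scene","top"):
    c=cams.camera(n);np.savez(f"pics/{n}4.npz",**c);a.append(c["color"])
    if n=="scene":
        P=cloud(c);g=c["color"].max(2);m=(g<70)&(np.hypot(P[...,0]-.605,P[...,1]-.08)<.035)&(P[...,2]>.2)&(P[...,2]<.28)
        print("handle",m.sum(),P[m].mean(0),P[m].max(0)[2])
cv2.imwrite("pics/s4.png",cv2.resize(np.vstack(a),(400,600),interpolation=cv2.INTER_AREA))
print(robot.get_obs()["position"],robot.get_obs()["ft_force"])
E
```

```text
time: 19.6
position: [0.4874, 0.0161, 0.3813]
tool_rot: [0.803, 0.596, -0.004, -0.002]
ft_force: [-0.3, 0.2, 0.3]
grip_width: 0.0868
grip_force: 0.0
handle 131 [0.60845769 0.07732476 0.25672559] 0.26163749596289765
[0.49418211 0.01684077 0.38278743] [0.41570402 0.22371329 1.38231648]
```

View pics/s4.png

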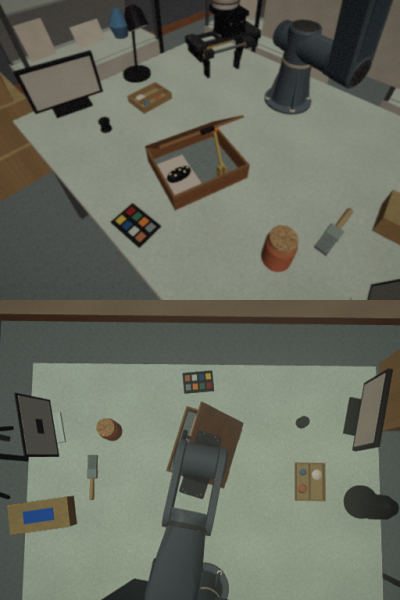

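The scene view shows the lid resting on the raised stay at (220,155), the shell on its pad at (178,173), and the bystanders where they were. The gripper is clear. I'll wait a second and check that the lid holds.

```bash
python3 -m pendant '[{"jaw":1,"linear":[0,0,0],"twist":0},{"jaw":1,"linear":[0,0,0],"twist":0},{"jaw":1,"linear":[0,0,0],"twist":0},{"jaw":1,"linear":[0,0,0],"twist":0},{"jaw":1,"linear":[0,0,0],"twist":0},{"jaw":1,"linear":[0,0,0],"twist":0},{"jaw":1,"linear":[0,0,0],"twist":0},{"jaw":1,"linear":[0,0,0],"twist":0},{"jaw":1,"linear":[0,0,0],"twist":0},{"jaw":1,"linear":[0,0,0],"twist":0},{"jaw":1,"linear":[0,0,0],"twist":0},{"jaw":1,"linear":[0,0,0],"twist":0}]'
python3 - <<'E'
from rig import robot,cams
from h import *
c=cams.camera("scene");P=cloud(c);g=c["color"].max(2);m=(g<70)&(np.hypot(P[...,0]-.605,P[...,1]-.08)<.035)&(P[...,2]>.2)&(P[...,2]<.28)
z=P[m].mean(0);print("handle",m.sum(),z)
if m.sum()>90 and abs(z[2]-.2567)<.003: print(robot.hand_in())
E
```

```text
time: 20.7
position: [0.4951, 0.0172, 0.3825]
tool_rot: [0.802, 0.597, 0.0, 0.0]
ft_force: [0.6, -0.1, 0.2]
grip_width: 0.0872
grip_force: 0.0
handle 130 [0.60855671 0.07709799 0.25656358]
the job is handed in; nothing more can be done
None
```

The case is propped open with the lid resting steadily on the fully raised stay, the shell and the other things look undisturbed in the final pictures, the gripper is clear, and I handed the job in at about 21 s.

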